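Close the gel staining box and start the timer

TASK

With the fingertips, push the staining box's orange sliding cover fully home against its far end block, then press the green start button of the bench timer. Only push: do not pinch the cover's bar or lift anything, do not press green before the cover is home, never press the red button, and leave everything else where it stands.

Things in the scene. Friction and masses are not known exactly. Their poses are not given: they have to be found in the camera images.
- stain_box: gel staining box, fixed, clear plastic with grey guide rails, on a black mat: 260 mm long (its x axis), 146 mm wide (y), 75 mm high. Origin at centre of underside, z up. Its sliding orange cover runs along x between the rails; a grey end block at the +x end is the cover's stop.
- cover (a joint): opening of the orange sliding cover, in m: 0 = fully home against the far (+x) end block, up to 0.12 = fully open; it starts 0.06 to 0.11 open. Pushing the cover along the staining box's +x lowers the value. It slides with about 2.5 N of friction, stays where it is left and has no latch or spring. The cover plate is 150 x 120 mm, its upper face 72 mm above the table.
- push_bar (a point): middle of the upper face of the white push bar that stands on the orange cover, 100 mm above the table, and moves with it; axes as the staining box. The bar is 96 mm long across the cover (y), 28 mm thick (x) and 28 mm high above the cover plate. Flat cover plate extends 80 mm behind the bar's near face (-x) and 40 mm beyond its far face; the bar is 20 mm farther along x than the cover's middle.
- bar_near_face (a point): centre of the near (-x) face of the push bar, the face to push on, 84 mm above the table; axes as the staining box. The near face is the collider cover_c2; the far face (cover_c3) lies 28 mm along x from it.
- timer: bench timer, fixed: grey base 140 (x) x 170 (y) x 45 mm high with a black display block along its far edge, 85 mm high, whose near side is 25 mm along x from the origin. Origin at centre of underside; two push buttons on the base, 90 mm apart.
- start (a joint): travel of the green start button in m: 0 = up, 0.006 = fully down (about 5 N, springs back); 0.004 counts as pressed
- start_top (a point): centre of the top of the green start button (28 mm across), on the +y side of the timer; it is pressed straight down
- reset (a joint): travel of the red reset button in m, like the green one; must not be pressed
- reset_top (a point): centre of the top of the red reset button (28 mm across), on the -y side of the timer
- tipbox_green: loose pipette-tip box, green with yellow lid, 120 x 85 x 67 mm, bystander; origin at centre of underside
- tipbox_pink: loose pipette-tip box, red with orange lid, 120 x 85 x 67 mm, bystander; origin at centre of underside
- tube_rack: loose blue tube rack, 70 x 130 x 35 mm, bystander standing just behind the timer; origin at centre of underside
- jar: loose small jar with blue cap, 44 mm across, 60 mm high, bystander standing just beyond the far end of the staining box; origin at centre of underside
- buffer_bottle: loose bottle with blue cap, 72 mm across, 170 mm high, bystander; origin at centre of underside
- beaker: loose glass beaker, 70 mm across, 90 mm high, bystander; origin at centre of underside
- marker: loose blue marker with black cap lying flat, about 127 mm long and 14 mm thick, bystander lying in front of the timer; origin 45 mm from its blue end, on the underside, x along it towards the black cap

How it is judged:
By the outcome, as a careful person would: the job done as asked, in the order asked, and still so for the second after the job is handed in, with the robot touching nothing.
It also fails if it takes over 45 s, if anything falls off the work surface, if the arm or the gripper's body presses on something with over 40 N, if the wrist force passes 120 N, or if a joint passes its speed limit or range.

ROBOT

A 6-joint arm with a two-finger parallel gripper is mounted at the origin on the work surface. World frame = base frame: x ahead of the robot, y to its left, z up, the work surface at z = 0. Lengths are in m, angles in rad, forces in N, time in s.
With the tool pointing down it reaches from about 0.35 to 0.975 m from the base axis. Payload 17.4 kg.
Tool frame: the origin (TCP) lies midway between the tips of the shut fingers; the grasp point (between the pads) lies 19 mm behind it; z points along the fingers, y is the line along which they close (so a half turn about z gives the same grasp; the last joint's range is limited). The gripper opens to 85 mm and grips with 20 to 120 N. Pads are 22 mm wide; open, the fingers measure 114 mm over their backs; the gripper's body (76 mm by 85 mm) begins 54 mm behind the grasp point. The pads swing forward as they close: fully open they stand 13 mm farther back than shut.
Start: joints at [1.304, 0.116, 1.442, -0, 1.584, -0.038], TCP at [0.153, 0.657, 0.2] pointing down, gripper open.
Joint ranges: [-2.83, 2.83], [-0.83, 2.19], [0.07, 2.5], [-1.14, 4.28], [0.01, 3], [-2.97, 2.97]. Speed limits (rad/s): [1.89, 1.89, 2.22, 3.14, 3.14, 3.14].

INTERFACE

Orientations are given as a unit quaternion [w, x, y, z].
In Python, from workcell import arm, eyes gives the robot as it stands.
- The arm moves only by the shell command python3 -m handwheel 'ROWS' [FORCE]. ROWS is JSON, one flat list of numbers, 7 for each row, row after row: the shift along the tool's x, y, z in cm, then the turn, a rotation vector about the tool's x, y, z in degrees, then the finger opening in cm, from 0 to 8.54. In form: [tx, ty, tz, rx, ry, rz, fingers, tx, ty, tz, rx, ry, rz, fingers, ...]. A call has 1 to 12 rows; each row is the pose to reach, as a shift and turn from the pose commanded when the call began, along the tool's axes at that moment; what a row does not reach only later rows make up. A row lasts 1/10 s, in which the tool goes at most 50 mm and 8.59 degrees, less where a joint would pass 70% of its speed; a pose out of reach is approached as far as the arm can. A call with a gripper value outside its range is refused whole. The fingers move at their own pace and stop on an object; FORCE is the grip in N (left out, the last holds). Time passes only in rows, so rows that repeat a pose let the fingers close. It gives the time, the measured TCP pose, the force, the opening and the grip force at its end, in the units of the state.
- arm.observe(): the state, without advancing time (a new reading comes with each control period).
- eyes.grab_frame(name): name is "side" or "top"; returns a dict with "pixels" (400x640x3 uint8, blue, green, red), "vertical_fov" (degrees; the focal length in pixels is half the picture's height over the tangent of half this angle, whatever the lens; pixels are square), "cx", "cy" (the principal point, pixels), "xyz" and "orientation" of the camera in the world. Camera axes: x right, y up, looking along -z (the intrinsics and any distortion apply to the point x, -y, -z); pixel columns grow to the right and rows downward; lengths in m; the calibration is good to about 2 mm. A picture is of the moment at which its call begins. There is no depth.
- arm.finish_job(): hands the job in; it is judged then, once.
The state is a dict: "time_s": time; "q": joint angles; "joint_vel": joint speeds; "joint_efforts": joint torques, N m; "tcp_pos": TCP position; "eef_rot": TCP orientation; "wrist_force": force on the tool from outside, world axes, zero at the start; "torque": the same for the moment, N m; "gripper_width": opening from 0.0 (shut) to 1.0 (fully open); "finger_force": force on a finger pad.
Only numpy, scipy, OpenCV 4.12 (cv2) and the standard library are available. Lean on these libraries where they do the work, as an engineer would, in place of code of your own. Each camera call takes 0.05 s, during which the arm holds its last target. There are 200 camera calls.

## Working session

There is one attempt and no reset: what is moved stays moved. The work goes in short steps, Python scripts to look and compute and a shell command to move; the robot and the scene stay as the last step left them, time stands still between calls to the robot, and variables do not carry over. Pictures are saved under pics/ and viewed, at most 13 in all, crops included, and the job is handed in when it is done.

```bash
mkdir -p pics; ls; python3 - <<'E'
from workcell import arm, eyes
import cv2
for n in("side","top"):
    f=eyes.grab_frame(n); cv2.imwrite(f"pics/{n}0.png",f["pixels"]); print({k:v for k,v in f.items() if k!="pixels"})
s=arm.observe(); print(s)
E
```

```text
pics
{'vertical_fov': 43.122097678424666, 'cx': 330.4253920819697, 'cy': 188.07715882829118, 'xyz': array([-0.13645911, -0.79681339,  1.08900688]), 'orientation': array([ 0.86355651,  0.36823112, -0.14087544, -0.31437256])}
{'vertical_fov': 52.29008820489665, 'cx': 324.28392850741864, 'cy': 197.346764784151, 'xyz': array([ 0.34440361, -0.00905987,  1.35433884]), 'orientation': array([ 0.711311  ,  0.05197511, -0.05458754, -0.69882433])}
{'time_s': 0.1, 'q': array([ 1.30418425e+00,  1.16428266e-01,  1.44220931e+00,  5.24164645e-05,
        1.58399539e+00, -3.78110168e-02]), 'joint_vel': array([-0.00034378, -0.00068289, -0.00218818,  0.00011558, -0.00404741,
        0.00045156]), 'joint_efforts': array([-6.04415914e-05, -7.33666277e+01, -6.33772874e+01, -1.56878314e-04,
        5.30078934e-03, -9.65338290e-05]), 'tcp_pos': array([0.15304185, 0.65720966, 0.19913585]), 'eef_rot': array([-1.04772292e-04,  1.14150812e-01,  9.93463296e-01, -5.10173605e-04]), 'wrist_force': array([-0.38655927,  0.34763959,  0.32119093]), 'torque': array([-0.00475335,  0.01787927, -0.03242869]), 'finger_force': 0.0, 'gripper_width': 0.9986500338249572}
```

View pics/top0.png

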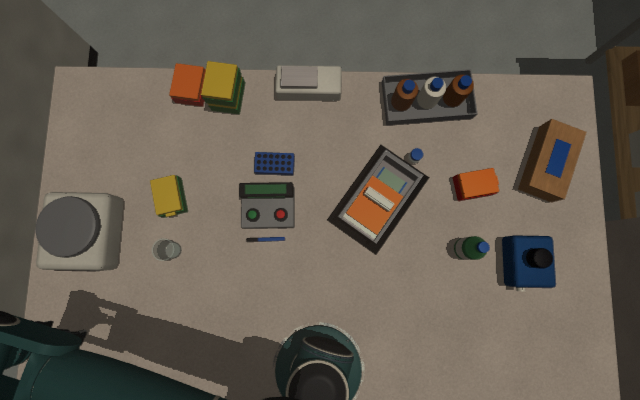

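View pics/side0.png

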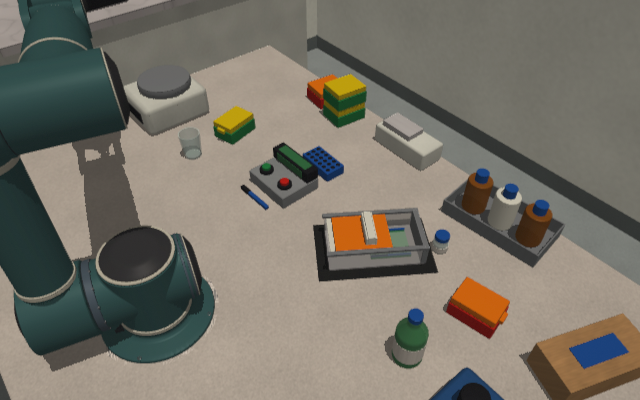

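The top view shows the box with its bar near (380,197), the far end towards the jar at (416,156), and the green and red buttons at (252,214) and (280,214). In the side view the bar is near (370,228), green at (266,168) and red at (285,183).

```bash
cat > h.py <<'E'
import numpy as np, cv2
from scipy.spatial.transform import Rotation as R
def rotq(q): return R.from_quat(np.roll(q,-1)).as_matrix()
def ray(f,p):
    F=200/np.tan(np.radians(f["vertical_fov"]/2))
    d=rotq(f["orientation"])@np.array([(p[0]-f["cx"])/F,-(p[1]-f["cy"])/F,-1]); return np.array(f["xyz"]),d/np.linalg.norm(d)
def plane(f,p,z):
    o,d=ray(f,p); return o+d*(z-o[2])/d[2]
def tri(f,p,g,q):
    o,d=ray(f,p);a,b=ray(g,q); s=np.linalg.lstsq(np.c_[d,-b],a-o,rcond=None)[0]
    P,Q=o+s[0]*d,a+s[1]*b; return (P+Q)/2,np.linalg.norm(P-Q)
def blob(f,roi,lo,hi):
    x0,y0,x1,y1=roi; h=cv2.cvtColor(f["pixels"],cv2.COLOR_BGR2HSV)[y0:y1,x0:x1]
    m=cv2.inRange(h,lo,hi); c=max(cv2.findContours(m,0,cv2.CHAIN_APPROX_NONE)[0],key=cv2.contourArea)
    r=cv2.minAreaRect(c); return np.array(r[0])+[x0,y0],r[1],cv2.boxPoints(r)+[x0,y0]
E
python3 - <<'E'
from h import *
from workcell import eyes
T=eyes.grab_frame("top");S=eyes.grab_frame("side")
np.set_printoptions(precision=4,suppress=True)
G=((45,80,30),(85,255,255)); RD=((0,170,60),(6,255,255)); W=((0,0,150),(179,70,255)); O=((5,150,120),(20,255,255))
for n,c,rt,rs in (("green",G,(243,205,262,223),(256,158,275,177)),("red",RD,(270,205,290,223),(275,174,295,192)),("bar",W,(355,180,400,213),(355,208,385,246))):
    a=blob(T,rt,*c);b=blob(S,rs,*c); print(n,a[0],a[1],b[0],b[1],tri(T,a[0],S,b[0]))
    if n=="bar":
        print("bar top corners\n",np.array([plane(T,p,.1) for p in a[2]])); print("bar top view z.1",plane(T,a[0],.1),plane(S,b[0],.1))
    else: print(plane(T,a[0],.055))
a=blob(T,(330,160,430,245),*O); print("orange corners\n",a[0],a[1],np.array([plane(T,p,.072) for p in a[2]]))
v=np.hstack([cv2.resize(T["pixels"][140:260,320:440],(400,400),interpolation=2),cv2.resize(S["pixels"][190:290,310:410],(400,400),interpolation=2)])
cv2.imwrite("pics/crop.png",v)
E
```

```text
green [252. 214.] (8.0, 8.0) [266.  166.5] (7.0, 8.0) (array([0.4819, 0.2179, 0.0621]), np.float64(0.0027812221971251216))
[0.4838 0.2184 0.055 ]
red [280.5 213.5] (7.0, 7.0) [284.  181.5] (7.0, 8.0) (array([0.4845, 0.1275, 0.0624]), np.float64(0.004092707230412866))
[0.487  0.1272 0.055 ]
bar [379.1544 198.2081] (29.983888626098633, 8.028472900390625) [369.5 223.5] (31.0, 29.0) (array([ 0.5349, -0.1825,  0.1028]), np.float64(0.00025184602292289276))
bar top corners
 [[ 0.5514 -0.1375  0.1   ]
 [ 0.5725 -0.1519  0.1   ]
 [ 0.5196 -0.2283  0.1   ]
 [ 0.4988 -0.2139  0.1   ]]
bar top view z.1 [ 0.5355 -0.183   0.1   ] [ 0.5367 -0.1807  0.1   ]
orange corners
 [374.4094 204.4866] (38.09428405761719, 46.04084014892578) [[ 0.4923 -0.0804  0.072 ]
 [ 0.6157 -0.1641  0.072 ]
 [ 0.5465 -0.2636  0.072 ]
 [ 0.425  -0.1792  0.072 ]]
```

View pics/crop.png

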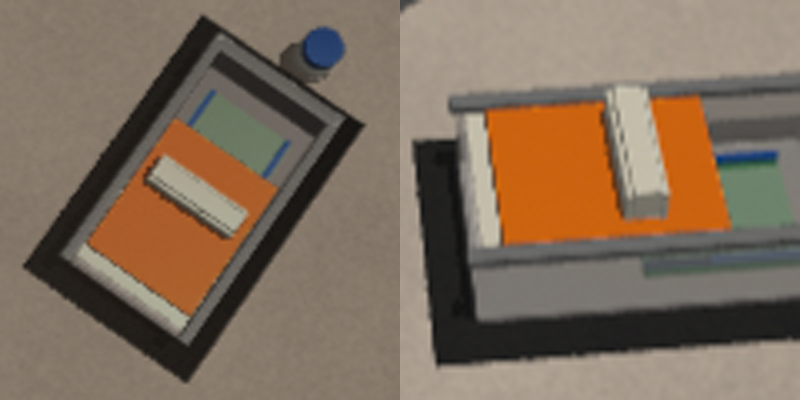

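The crop confirms the geometry. The bar is at about (0.5355,-0.182), and box +x heads about -34.3° in the world frame. The heights found (0.103 for the bar, 0.062 for the buttons, 90 mm apart) fit. Next I work out the shifts to hover behind the bar.

```bash
cat >> h.py <<'E'
def rel(target,xhead):
    "shift in cm and turn in deg, tool axes, to a downward pose with tool x at world heading xhead"
    from workcell import arm
    s=arm.observe(); M=rotq(s["eef_rot"]); h=np.radians(xhead); x=np.array([np.cos(h),np.sin(h),0]); z=np.array([0,0,-1.]); W=np.c_[x,np.cross(z,x),z]
    print("tcp",s["tcp_pos"].round(4),"t",round(s["time_s"],2),"shift",(M.T@(np.array(target)-s["tcp_pos"])*100).round(2),"turn",np.degrees(R.from_matrix(M.T@W).as_rotvec()).round(2))
E
python3 -c "
from h import *
rel([.40,.30,.2],145.7);rel([.487,-.149,.2],145.7)"
```

```text
tcp [0.1531 0.6573 0.1994] t 0.2 shift [-32.15 -29.2   -0.04] turn [-4.000e-02  1.000e-02  2.119e+01]
tcp [0.1531 0.6573 0.1994] t 0.2 shift [-5.081e+01 -7.095e+01 -1.000e-02] turn [-4.000e-02  1.000e-02  2.119e+01]
```

```bash
python3 -m handwheel '[-32.1,-29.2,-2,0,0,21.2,0,-32.1,-29.2,-2,0,0,21.2,0,-32.1,-29.2,-2,0,0,21.2,0,-32.1,-29.2,-2,0,0,21.2,0,-32.1,-29.2,-2,0,0,21.2,0,-32.1,-29.2,-2,0,0,21.2,0,-32.1,-29.2,-2,0,0,21.2,0,-32.1,-29.2,-2,0,0,21.2,0,-32.1,-29.2,-2,0,0,21.2,0,-32.1,-29.2,-2,0,0,21.2,0,-32.1,-29.2,-2,0,0,21.2,0]'; python3 -c "
from h import *
rel([.487,-.149,.15],145.7)"
```

```text
time_s: 1.3
tcp_pos: [0.3998, 0.2998, 0.2198]
eef_rot: [-0.0, 0.296, 0.955, 0.0]
wrist_force: [-0.9, -0.4, 0.1]
gripper_width: 0.002
finger_force: 0.0
tcp [0.3998 0.2998 0.2198] t 1.3 shift [-32.56 -32.1    6.97] turn [ 0.01 -0.01 -0.11]
```

```bash
python3 -m handwheel '[-32.6,-32.1,3,0,0,0,0,-32.6,-32.1,3,0,0,0,0,-32.6,-32.1,3,0,0,0,0,-32.6,-32.1,3,0,0,0,0,-32.6,-32.1,3,0,0,0,0,-32.6,-32.1,3,0,0,0,0,-32.6,-32.1,3,0,0,0,0,-32.6,-32.1,3,0,0,0,0,-32.6,-32.1,3,0,0,0,0,-32.6,-32.1,3,0,0,0,0,-32.6,-32.1,7,0,0,0,0,-32.6,-32.1,7,0,0,0,0]'; python3 - <<'E'
from h import *
from workcell import eyes
rel([.487,-.149,.085],145.7)
S=eyes.grab_frame("side");T=eyes.grab_frame("top")
cv2.imwrite("pics/c2.png",np.hstack([cv2.resize(T["pixels"][140:260,320:440],(400,400),interpolation=2),cv2.resize(S["pixels"][170:290,310:430],(400,400),interpolation=2)]))
E
```

```text
time_s: 2.5
tcp_pos: [0.4864, -0.1472, 0.1453]
eef_rot: [-0.003, 0.295, 0.956, 0.0]
wrist_force: [-0.2, -0.2, -0.8]
gripper_width: 0.003
finger_force: 0.0
tcp [ 0.4864 -0.1472  0.1453] t 2.5 shift [-0.19 -0.11  6.03] turn [-0.08 -0.37  0.02]
```

View pics/c2.png

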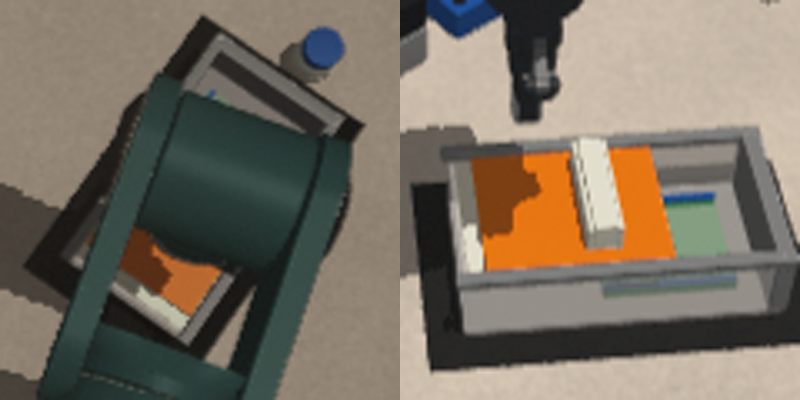

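The fingertips stand above the cover behind the bar, and the bar is untouched. I'll descend part way and let the arm settle.

```bash
python3 -m handwheel '[0,0,1.5,0,0,0,0,0,0,3,0,0,0,0,0,0,4.5,0,0,0,0,0,0,5.5,0,0,0,0,0,0,5.5,0,0,0,0,0,0,5.5,0,0,0,0]'; python3 -c "
from h import *
rel([.524,-.174,.085],145.7)"
```

```text
time_s: 3.2
tcp_pos: [0.4879, -0.1487, 0.0949]
eef_rot: [-0.0, 0.295, 0.956, -0.0]
wrist_force: [0.3, -0.4, -0.4]
gripper_width: 0.002
finger_force: 0.0
tcp [ 0.4879 -0.1487  0.0949] t 3.2 shift [-4.41 -0.05  0.99] turn [-0.   -0.01 -0.01]
```

```bash
python3 -m handwheel '[0,0,1,0,0,0,0,-1,0,1,0,0,0,0,-2,0,1,0,0,0,0,-3,0,1,0,0,0,0,-4,0,1,0,0,0,0,-5,0,1,0,0,0,0,-6,0,1,0,0,0,0,-7,0,1,0,0,0,0,-8,0,1,0,0,0,0,-8.5,0,1,0,0,0,0,-8.5,0,1,0,0,0,0]'; python3 - <<'E'
from h import *
from workcell import eyes
rel([.524,-.174,.085],145.7)
S=eyes.grab_frame("side")
cv2.imwrite("pics/c3.png",cv2.resize(S["pixels"][180:290,300:450],(750,550),interpolation=2))
E
```

```text
time_s: 4.3
tcp_pos: [0.5585, -0.1969, 0.0846]
eef_rot: [-0.0, 0.295, 0.955, 0.0]
wrist_force: [0.0, 0.5, 0.4]
gripper_width: 0.001
finger_force: 0.0
tcp [ 0.5585 -0.1969  0.0846] t 4.3 shift [ 4.14 -0.05 -0.03] turn [-0.   -0.01 -0.02]
```

View pics/c3.png

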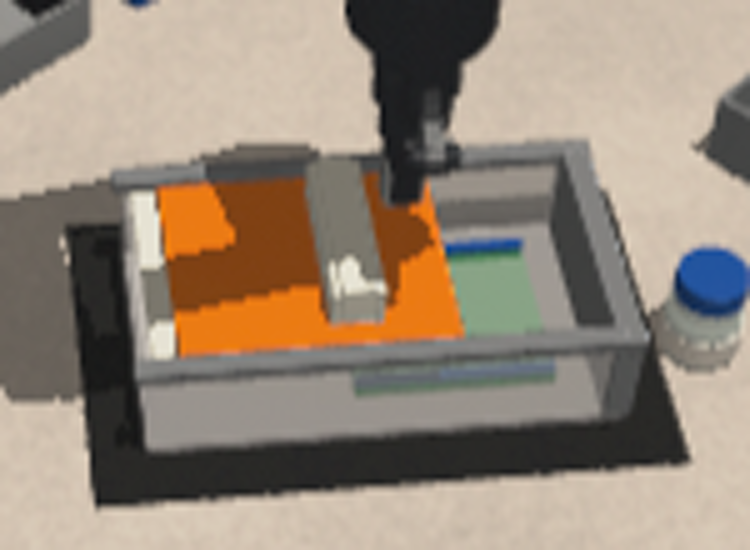

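The finger stands past the bar and the bar has not moved. I'll stop here and compare the TCP's projection with where the tip appears in the image.

```bash
cat >> h.py <<'E'
def proj(f,P):
    F=200/np.tan(np.radians(f["vertical_fov"]/2)); c=rotq(f["orientation"]).T@(np.array(P)-f["xyz"]); return np.array([f["cx"]-F*c[0]/c[2],f["cy"]+F*c[1]/c[2]]).round(1)
E
python3 - <<'E'
from h import *
from workcell import eyes,arm
S=eyes.grab_frame("side");p=arm.observe()["tcp_pos"];T=eyes.grab_frame("top")
print(p,"tcp in side",proj(S,p)," top",proj(T,p))
for z in (.085,.1,.12,.14,.16): print(z,plane(S,(381,220),z).round(4))
for n,P in (("base",(0,0,0)),("bar",(.5355,-.182,.1))): print(n,proj(S,P),proj(T,P))
# table-corner like check: mat corners in side view onto table
for c in ((313,225),(319,281),(437,272)): print("mat",plane(S,c,0).round(3))
E
```

```text
[ 0.55794161 -0.19651624  0.08469666] tcp in side [379. 227.]  top [382.7 192. ]
0.085 [ 0.5797 -0.182   0.085 ]
0.1 [ 0.569  -0.1911  0.1   ]
0.12 [ 0.5548 -0.2034  0.12  ]
0.14 [ 0.5405 -0.2156  0.14  ]
0.16 [ 0.5262 -0.2279  0.16  ]
base [158.9 311.8] [317.4 369.5]
bar [369.5 224. ] [378.8 198.2]
mat [ 0.475 -0.018  0.   ]
mat [ 0.363 -0.182  0.   ]
mat [ 0.623 -0.361  0.   ]
```

```bash
python3 - <<'E'
from h import *
from workcell import eyes
S=eyes.grab_frame("side")
P=np.array([.4864,-.1472,.1453])
for dz in (0,.01,.02,.03): print(dz,"hover",proj(S,P+[0,0,dz]),"now",proj(S,np.array([.5579,-.1965,.0847])+[0,0,dz]))
cv2.imwrite("pics/c4.png",cv2.resize(S["pixels"][150:240,350:420],(560,720)[0:2],interpolation=cv2.INTER_NEAREST)[120:])
E
```

```text
0 hover [347.5 213.4] now [379. 227.]
0.01 hover [347.6 210.7] now [379.3 224.5]
0.02 hover [347.7 208. ] now [379.5 221.9]
0.03 hover [347.9 205.2] now [379.8 219.3]
```

View pics/c4.png

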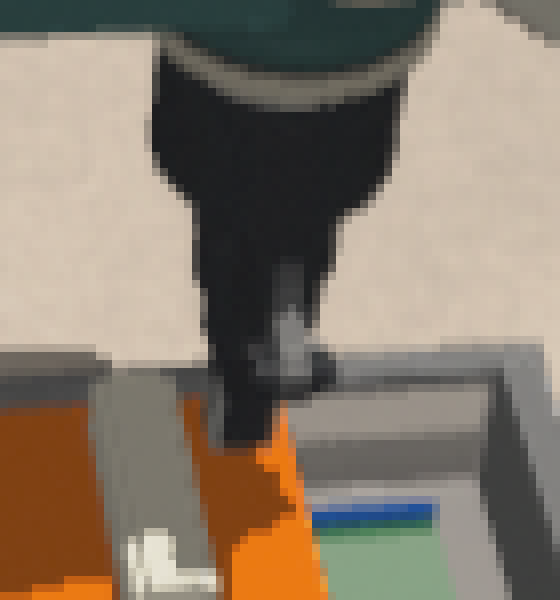

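In this view the real tips end at about (380,220.6), against a reported TCP at (379,227). The hover pose showed the same gap, so the tips sit about 25 mm higher than reported and passed over the bar. I'll lift, go back and descend lower with force checks.

```bash
python3 -m handwheel '[0,0,-1.5,0,0,0,0,0,0,-3,0,0,0,0,2.5,0,-3,0,0,0,0,5.5,0,-3,0,0,0,0,8.5,0,-3,0,0,0,0,8.5,0,-1,0,0,0,0,8.5,0,0,0,0,0,0,8.5,0,0.6,0,0,0,0,8.5,0,1.2,0,0,0,0,8.5,0,1.8,0,0,0,0,8.5,0,1.8,0,0,0,0]'; python3 - <<'E'
from h import *
from workcell import eyes,arm
S=eyes.grab_frame("side"); print(proj(S,arm.observe()["tcp_pos"]+[0,0,.026]))
cv2.imwrite("pics/c5.png",cv2.resize(S["pixels"][170:250,320:400],(600,600),interpolation=cv2.INTER_NEAREST))
E
```

```text
time_s: 5.6
tcp_pos: [0.4877, -0.1487, 0.0661]
eef_rot: [-0.001, 0.295, 0.955, 0.0]
wrist_force: [0.4, -0.5, -0.6]
gripper_width: -0.002
finger_force: 0.0
[347.6 227.3]
```

View pics/c5.png

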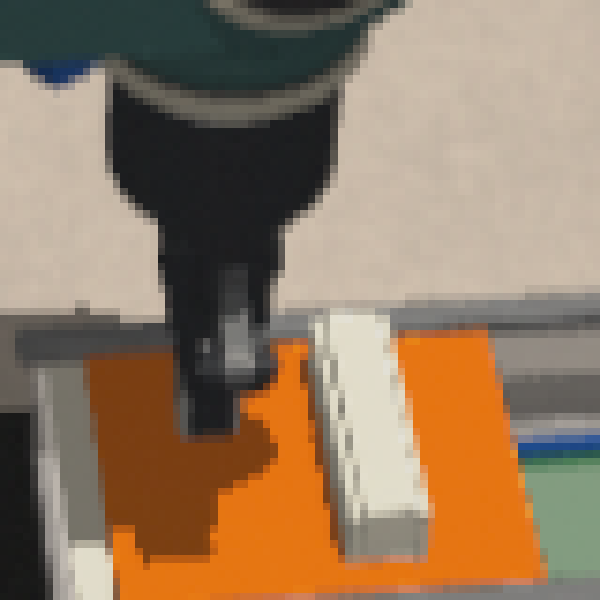

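The tip ends at (347.7,228), so its true height is about 0.09 m; the reported 0.066 would be inside the plate. I'll go 8 mm lower and push.

```bash
python3 -m handwheel '[0,0,0.4,0,0,0,0,0,0,0.8,0,0,0,0,-1,0,0.8,0,0,0,0,-2,0,0.8,0,0,0,0,-3,0,0.8,0,0,0,0,-3.5,0,0.8,0,0,0,0,-4,0,0.8,0,0,0,0,-4.5,0,0.8,0,0,0,0,-5,0,0.8,0,0,0,0]'; python3 -m handwheel '[-0.5,0,0,0,0,0,0,-1,0,0,0,0,0,0,-1.5,0,0,0,0,0,0,-2,0,0,0,0,0,0,-2.5,0,0,0,0,0,0,-3,0,0,0,0,0,0]'; python3 - <<'E'
from h import *
from workcell import eyes,arm
S=eyes.grab_frame("side")
cv2.imwrite("pics/c6.png",cv2.resize(S["pixels"][170:290,310:440],(650,600),interpolation=2))
E
```

```text
time_s: 6.55
tcp_pos: [0.5293, -0.1771, 0.0588]
eef_rot: [-0.0, 0.295, 0.956, -0.0]
wrist_force: [-2.9, 1.2, 1.6]
gripper_width: -0.001
finger_force: 1.4
time_s: 7.15
tcp_pos: [0.5542, -0.1941, 0.0588]
eef_rot: [-0.0, 0.295, 0.956, -0.0]
wrist_force: [-3.1, 0.5, 1.0]
gripper_width: 0.002
finger_force: 1.4
```

View pics/c6.png

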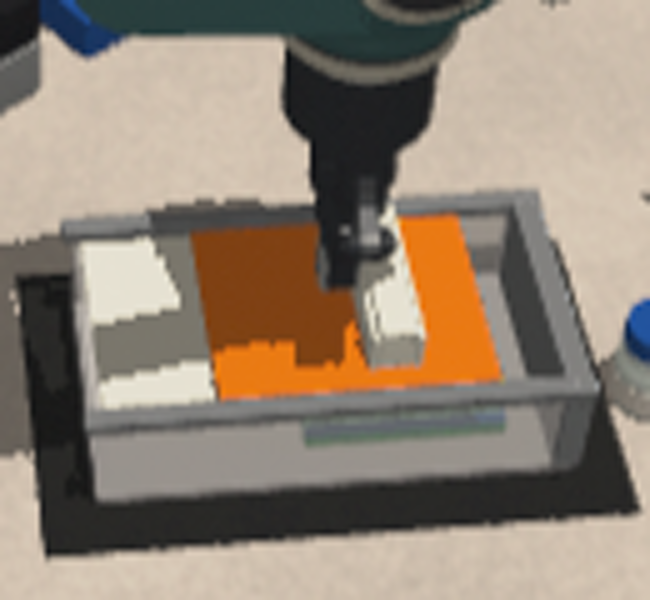

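The cover is sliding, with about 3 N on the wrist and roughly 25–30 mm still to go. I'll continue and watch the force.

```bash
python3 -m handwheel '[-0.4,0,0,0,0,0,0,-0.8,0,0,0,0,0,0,-1.2,0,0,0,0,0,0,-1.6,0,0,0,0,0,0,-2,0,0,0,0,0,0]' | grep -E "tcp|wrist"; python3 -m handwheel '[-0.2,0,0,0,0,0,0,-0.4,0,0,0,0,0,0,-0.4,0,0,0,0,0,0]'| grep -E "tcp|wrist"; python3 -m handwheel '[-0.2,0,0,0,0,0,0,-0.4,0,0,0,0,0,0,-0.4,0,0,0,0,0,0]'| grep -E "tcp|wrist"
```

```text
tcp_pos: [0.5707, -0.2052, 0.0588]
wrist_force: [-2.1, 1.5, 0.5]
tcp_pos: [0.574, -0.2074, 0.0588]
wrist_force: [0.5, 0.6, 0.2]
tcp_pos: [0.5773, -0.2097, 0.0589]
wrist_force: [-0.8, 0.3, 0.3]
```

```bash
for i in 1; do python3 -m handwheel '[-0.2,0,0,0,0,0,0,-0.4,0,0,0,0,0,0]' | grep -E "tcp|wrist"; python3 -m handwheel '[-0.2,0,0,0,0,0,0,-0.4,0,0,0,0,0,0]' | grep -E "tcp|wrist"; done; python3 - <<'E'
from h import *
from workcell import eyes,arm
S=eyes.grab_frame("side")
cv2.imwrite("pics/c7.png",cv2.resize(S["pixels"][170:290,310:440],(650,600),interpolation=2))
E
```

```text
tcp_pos: [0.5798, -0.2114, 0.0587]
wrist_force: [-18.3, 11.7, 9.2]
tcp_pos: [0.5801, -0.2115, 0.0584]
wrist_force: [-49.5, 29.4, 26.3]
```

View pics/c7.png

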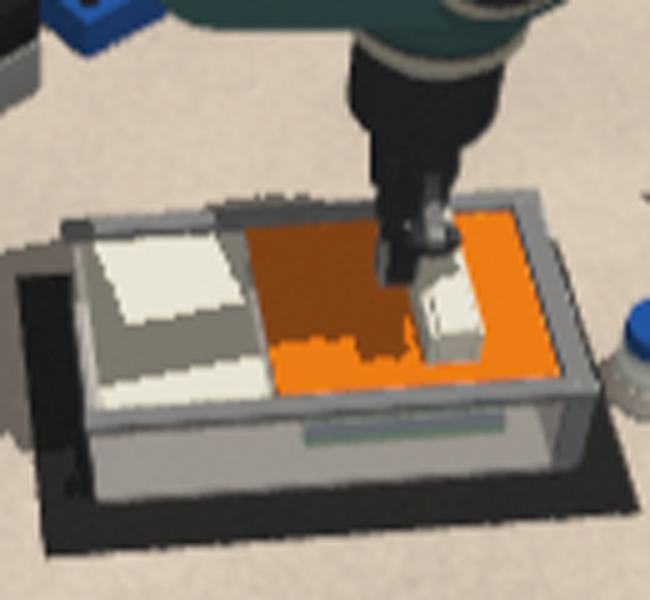

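The force rose sharply at 0.580, and the image shows the orange plate against the end block, so the cover is home. I'll back off, then lift.

```bash
python3 -m handwheel '[1,0,0,0,0,0,0,2,0,0,0,0,0,0,2.5,0,0,0,0,0,0,2.5,0,-3,0,0,0,0,2.5,0,-7,0,0,0,0,2.5,0,-12,0,0,0,0,2.5,0,-12,0,0,0,0,2.5,0,-12,0,0,0,0]'; python3 -c "
from h import *
rel([.4823,.218,.1],145.7)"
```

```text
time_s: 9.55
tcp_pos: [0.5635, -0.2002, 0.1802]
eef_rot: [0.001, 0.295, 0.956, -0.0]
wrist_force: [0.5, 0.4, -0.1]
gripper_width: 0.001
finger_force: 0.0
tcp [ 0.5635 -0.2002  0.1802] t 9.55 shift [30.31 29.96  7.94] turn [ 0.03  0.17 -0.01]
```

```bash
python3 -m handwheel '[30.3,30,0,0,0,0,0,30.3,30,0,0,0,0,0,30.3,30,0,0,0,0,0,30.3,30,0,0,0,0,0,30.3,30,0,0,0,0,0,30.3,30,0,0,0,0,0,30.3,30,0,0,0,0,0,30.3,30,0,0,0,0,0,30.3,30,0,0,0,0,0,30.3,30,7,0,0,0,0,30.3,30,10,0,0,0,0,30.3,30,10,0,0,0,0]'; python3 - <<'E'
from h import *
from workcell import eyes,arm
rel([.4823,.218,.04],145.7)
S=eyes.grab_frame("side"); p=arm.observe()["tcp_pos"]; print(proj(S,p+[0,0,.026]), proj(S,[.4823,.218,.06]))
O=((5,150,80),(20,255,255)); T=eyes.grab_frame("top"); a=blob(T,(330,150,435,245),*O); print("cover",a[1],np.array([plane(T,q,.072) for q in a[2]]).round(4))
cv2.imwrite("pics/c8.png",np.hstack([cv2.resize(S["pixels"][120:220,220:320],(400,400),interpolation=2),cv2.resize(T["pixels"][140:260,320:440],(400,400),interpolation=2)]))
E
```

```text
time_s: 10.75
tcp_pos: [0.478, 0.2174, 0.0713]
eef_rot: [-0.004, 0.295, 0.956, -0.003]
wrist_force: [-0.2, 0.3, 0.5]
gripper_width: -0.002
finger_force: 0.0
tcp [0.478  0.2174 0.0713] t 10.75 shift [-0.34  0.32  3.12] turn [-0.52 -0.35  0.02]
[264.9 156.8] [266.6 166.9]
cover (37.86261749267578, 45.867713928222656) [[ 0.5559 -0.1239  0.072 ]
 [ 0.6808 -0.2083  0.072 ]
 [ 0.6112 -0.3077  0.072 ]
 [ 0.4882 -0.2226  0.072 ]]
```

View pics/c8.png

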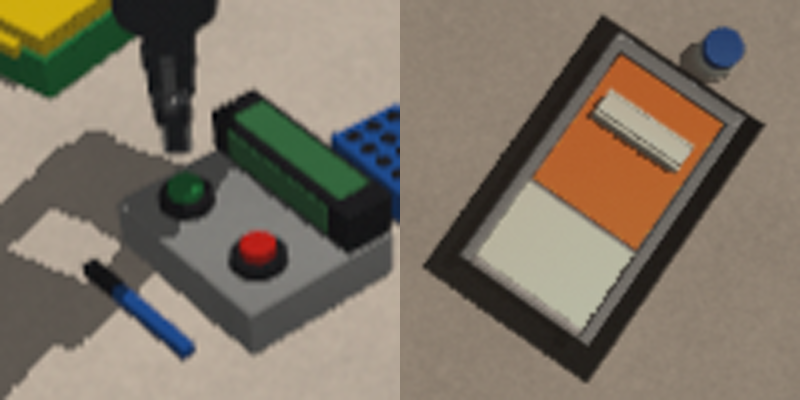

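The cover is flush at the far end, having moved 77 mm. The tip, at (264.5,157) in the image, is right above the green button at (266.5,167). I'll descend with force checks.

```bash
python3 -m handwheel '[0,0,1.5,0,0,0,0,0,0,3,0,0,0,0,0,0,3.5,0,0,0,0,0,0,3.5,0,0,0,0,0,0,3.5,0,0,0,0]' | grep -E "tcp|wrist"; python3 -m handwheel '[0,0,0.3,0,0,0,0,0,0,0.6,0,0,0,0,0,0,0.6,0,0,0,0]'| grep -E "tcp|wrist"; python3 -m handwheel '[0,0,0.2,0,0,0,0,0,0,0.4,0,0,0,0,0,0,0.4,0,0,0,0]'| grep -E "tcp|wrist"
```

```text
tcp_pos: [0.482, 0.2186, 0.0442]
wrist_force: [0.1, 0.1, 0.1]
tcp_pos: [0.4817, 0.2186, 0.0375]
wrist_force: [0.2, 0.7, 0.1]
tcp_pos: [0.482, 0.2187, 0.0338]
wrist_force: [-0.6, -0.4, 2.9]
```

```bash
python3 -m handwheel '[0,0,0.2,0,0,0,0,0,0,0.4,0,0,0,0,0,0,0.4,0,0,0,0]' | grep -E "tcp|wrist"; python3 -m handwheel '[0,0,0.2,0,0,0,0,0,0,0.2,0,0,0,0]'| grep -E "tcp|wrist"
```

```text
tcp_pos: [0.4819, 0.2186, 0.0298]
wrist_force: [0.6, 0.3, 4.8]
tcp_pos: [0.4821, 0.2187, 0.0293]
wrist_force: [-8.0, -3.0, 19.7]
```

The button bottomed out, with force rising from about 5 N to 20 N, so it is pressed. I'll lift clear and check.

```bash
python3 -m handwheel '[0,0,-1,0,0,0,0,0,0,-4,0,0,0,0,0,0,-8,0,0,0,0,0,0,-13,0,0,0,0,0,0,-15,0,0,0,0,0,0,-15,0,0,0,0,0,0,-15,0,0,0,0]' ; python3 - <<'E'
from h import *
from workcell import eyes
T=eyes.grab_frame("top"); a=blob(T,(330,150,435,245),(5,150,80),(20,255,255)); print(np.array([plane(T,q,.072) for q in a[2]]).round(4))
S=eyes.grab_frame("side"); cv2.imwrite("pics/end.png",S["pixels"])
E
```

```text
time_s: 13.15
tcp_pos: [0.4817, 0.2186, 0.1774]
eef_rot: [-0.0, 0.295, 0.956, -0.0]
wrist_force: [-0.4, -0.4, -0.7]
gripper_width: -0.001
finger_force: 0.0
[[ 0.5556 -0.1242  0.072 ]
 [ 0.6806 -0.208   0.072 ]
 [ 0.6115 -0.3074  0.072 ]
 [ 0.4884 -0.2228  0.072 ]]
```

View pics/end.png

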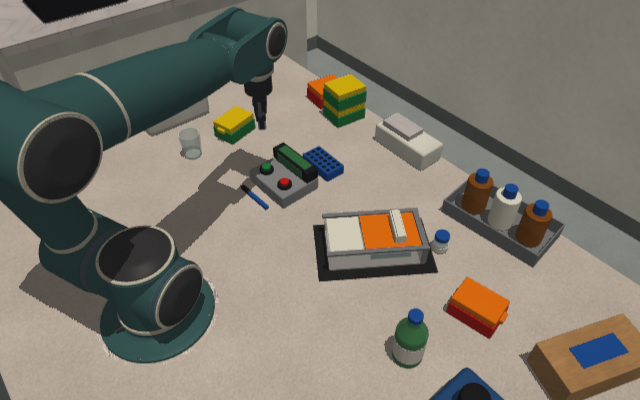

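The cover is home with its bar at (398,225), the gripper is clear at (262,125), and the bystanders stand where they were. Handing in.

```bash
python3 -c "
from workcell import arm
print(arm.finish_job())"
```

```text
the job is handed in; nothing more can be done
None
```

I pushed the orange cover fully home against its end block, then pressed the green start button to its stop and lifted clear; the red button and everything else were left alone, and the job was handed in at about 13 s.

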